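# Slide a well plate under the scanning bridge

## Task

Push the well plate along the worktop into the flared end of the low bridge's lane and on under the beam, until it lies flat and fully home against the stop bar at the far end. Only push it, gently: do not lift or tip the plate, do not knock against the bridge, and leave the things standing around it where they are. Then take the hand away.

Things in the scene. Friction and masses are not known exactly. Their poses are not given: they have to be found in the camera images.
- bridge: Low scanning bridge over a straight lane, fixed. Origin: on the worktop, on the lane's centre line, under mid beam; x points along the lane the way the plate travels (mouth to stop), y across, z up. White beam: x -20 to +20 mm, 154 mm wide, underside 20 mm above the worktop, top 42 mm; black sensor pod on it, 24 mm along x, up to 56 mm. A plate fully home against the stop is centred at x 0.
- bridge_mouth (a point): On the worktop in the middle of the lane's flared mouth, 76 mm before the bridge's origin. Side rails 12 mm high; from x +64 back to x -40 mm their inner faces are 94 mm apart, then they flare to 134 mm apart at the mouth (about 120 mm at x -64).
- bridge_stop (a point): On the worktop at the middle of the stop's face, 64 mm past the bridge's origin: a fixed black bar 16 mm high across the lane.
- plate: White 96-well plate, loose, 40 to 85 g: 86 mm along its x, 128 mm along its y, 16 mm high (outer walls 14 mm). Origin: centre of the underside, z up. It goes in lengthwise, its y along the bridge's x (either way round). It starts centred 190 to 240 mm before the bridge's origin, up to 40 mm off the centre line and turned up to 0.35 rad from the lane.
- reagent_bottle: Small closed reagent bottle with white cap, 40 mm across, 62 mm high, loose, standing beside the bridge on its +y side; origin at the centre of its underside. Leave alone.
- marker: Marker pen with black cap, 142 mm long, 11 mm thick, loose, lying along the bridge on its -y side; origin under its middle. Leave alone.
- petri: Two stacked petri dishes, 61 mm across, 30 mm high, loose, on the +y side of the lane before the bridge; origin at the centre of the underside. Leave alone.
Not all that is in view belongs to the job. Of the things that look like the plate, the larger one is meant.

How it is judged:
At the end, for the whole second after the job is handed in: The plate is flat (0.03 rad, 4 mm) and at rest under the beam, lengthwise in the lane (0.07 rad), within 5 mm of touching the stop and 8 mm of the centre line; bottle, marker and petri dishes within 20 mm of their starts, bottle and dishes upright (x of plate in the frame of bridge between -0.005 and 0.005 m and y of plate in the frame of bridge between -0.008 and 0.008 m and angle between the y axis of plate and the x axis of bridge, either way round below 0.07 rad and angle between plate's own z axis and vertical below 0.03 rad and height (world z) of plate below 0.004 m and linear speed of plate below 0.005 m/s and distance of each of reagent_bottle, marker, petri from where it was at the start of the episode below 0.02 m and angle between each of reagent_bottle, petri's own z axis and vertical below 0.4 rad).
It fails at once if The plate is lifted (its centre more than 10 mm above the worktop) (height (world z) of plate above 0.01 m).
It fails at once if The plate is tipped by more than 0.12 rad (angle between plate's own z axis and vertical above 0.12 rad).
It fails at once if The plate is rammed against the bridge or its stop (over 30 N) (contact force between plate and bridge above 30 N).
It fails at once if The hand or arm knocks against the bridge (over 10 N) (contact force between any of the fingers, the arm and bridge above 10 N).
It fails at once if A bystander is moved by more than 20 mm (distance of any of reagent_bottle, marker, petri from where it was at the start of the episode above 0.02 m).
It also fails if it takes over 64 s, if anything falls off the work surface, if the arm or the gripper's body presses on something with over 40 N, if the wrist force passes 120 N, or if a joint passes its speed limit or range.

## Robot

A 6-joint arm with a two-finger parallel gripper is mounted at the origin on a cart in front of the work surface, level with it; the furniture and walls round the work are solid. World frame = base frame: x ahead of the robot, y to its left, z up, the work surface at z = 0. Lengths are in m, angles in rad, forces in N, time in s.
With the tool pointing down it reaches from about 0.325 to 0.9 m from the base axis. Payload 6.1 kg.
Tool frame: the origin (TCP) lies between the finger pads; the fingertips stand 19 mm ahead of it and the grasp point (between the pads) is the TCP (bot.nose_length is the distance from the TCP to the fingertips, in m); x points along the fingers, y is the direction in which the jaws open and shut, and the axes are right-handed (so a half turn about x gives the same grasp; the last joint's range is limited). The gripper opens to 87 mm and grips with 3 to 60 N. Pads are 19 mm wide; open, the fingers measure 117 mm over their backs; the gripper's body (75 mm by 190 mm) begins 51 mm behind the grasp point.
Start: joints at [-1.395, 0.22, 1.526, -0, 1.395, -0.126], TCP at [0.186, -0.597, 0.242] pointing down, gripper open.
Joint ranges: [-2.98, 2.98], [-0.91, 2.08], [0.09, 2.57], [-1.24, 4.39], [0.2, 2.65], [-2.68, 2.68]. Speed limits (rad/s): [2.57, 2.57, 3.01, 3.14, 3.14, 3.14].

## Interface

Orientations are given as a rotation vector (axis times angle).
In Python, from rig import bot, viewer gives the robot as it stands.
- The arm moves only by the tool step_arm, never from a script. Its argument "moves" is a list of rows, each a list of 3 entries, a list of its own where there are three numbers: the finger opening in mm, from 0 to 87, then the shift along the tool's x, y, z in mm, then the turn, a rotation vector about the tool's x, y, z in rad. A call has 1 to 20 rows; each row shifts and turns the commanded pose from where the row before left it, along the tool's axes as they then stand; what a row does not reach is not made up. A row lasts 1/12 s, in which the tool goes at most 41.7 mm and 7.16 degrees, less where a joint would pass 70% of its speed; a pose out of reach is approached as far as the arm can. A call with a gripper value outside its range is refused whole. The fingers move at their own pace and stop on an object; the grip force is fixed at half the most. Time passes only in rows, so rows that do not move let the fingers close. It gives the time, the measured TCP pose, the force and the opening at its end, in the units of the state.
- bot.get_state(): the state, without advancing time (a new reading comes with each control period).
- viewer.get_image(name): name is "scene" or "top" or "wrist"; returns (picture, depth): 400x640x3 uint8, red, green, blue; 400x640 float32, m along the optical axis (not along the pixel's ray), 0 where there is no reading.
- viewer.calibration(name): a dict with "intrinsics" (3x3 intrinsics, pixels), "k1" (the pictures are not rectified: a ray, as slopes to the right and down, at radius r is drawn at 1 + k1 r^2 times it, then the intrinsics apply), "R" (3x3) and "t" (3): a world point X has camera coordinates R X + t; the wrist camera has in their place "T_tool_cam" (4x4, takes a point from camera to tool coordinates, whose origin is the TCP and whose axes are the tool frame's). Camera axes: x right, y down, z forward; pixel columns grow to the right and rows downward; lengths in m; the calibration is good to about 2 mm. A picture is of the moment at which its call begins: read the wrist's pose just before it. calibration takes no time and is no camera call.
- bot.sign_off(): hands the job in, once; it reports no verdict.
Trained networks look in the newest picture that a camera, given by its name, has taken for a name from the list of things; names that differ only in an ending like _2 or _b are one class to them, and where a whole thing is asked for, a point or a joint stands for the part that bears it (a point fixed in the world has none). Each returns a list of dicts, best first, with "score" (0 to 1); they miss things now and then, are a little off and sometimes report something else, mostly with a low value. They report only what shows in the picture. A call takes as long as a camera call. They do not tell look-alikes from the thing itself.
- viewer.trace(camera, name): "pixels" (400x640 bool, what is visible of it) and "extent" ([left, top, right, bottom] in pixels, round what is visible of it).
The state is a dict: "time_s": time; "q": joint angles; "joint_velocities": joint speeds; "joint_torque": joint torques, N m; "ee_pos": TCP position; "tcp_rot": TCP orientation; "wrist_force": force on the tool from outside, world axes, zero at the start; "torque": the same for the moment, N m; "width": opening from 0.0 (shut) to 1.0 (fully open).
Only numpy, scipy, OpenCV 4.12 (cv2) and the standard library are available. Lean on these libraries where they do the work, as an engineer would, in place of code of your own. Each camera call takes 0.05 s, during which the arm holds its last target. There are 200 camera calls.

## Working session

There is one attempt and no reset: what is moved stays moved. The work goes in short steps, Python scripts to look and compute and a tool call to move; the robot and the scene stay as the last step left them, time stands still between calls to the robot, and variables do not carry over. Pictures are saved under pics/ and viewed, about 8 in all and at most 12, crops included, and the job is handed in when it is done.

Besides the shell and the picture viewer there is one more tool, called after "Request:" in YAML: its name, and indented under it one key for each argument. step_arm: Moves the arm, as the interface text tells. Its arguments: {"type":"object","properties":{"moves":{"type":"array","items":{"type":"array"}}},"required":["moves"]}

```bash
mkdir -p pics; cat > h.py <<'E'
import numpy as np, cv2
from rig import bot, viewer
from scipy.spatial.transform import Rotation as R
def world(cam, px, depth=None, z=None):
    c=viewer.calibration(cam); K=np.array(c["intrinsics"]); k1=c["k1"]
    px=np.atleast_2d(px).astype(float)
    d=np.c_[(px[:,0]-K[0,2])/K[0,0],(px[:,1]-K[1,2])/K[1,1]]
    u=d.copy()
    for _ in range(20): u=d/(1+k1*(u**2).sum(1,keepdims=True))
    ray=np.c_[u,np.ones(len(u))]; Rm=np.array(c["R"]); t=np.array(c["t"])
    C=-Rm.T@t; D=ray@Rm
    s=np.asarray(depth).reshape(-1,1) if depth is not None else ((z-C[2])/D[:,2])[:,None]
    return C+s*D
E
python3 - <<'E'
from h import *
print(bot.get_state())
for c in ("top","scene"):
    im,d=viewer.get_image(c); cv2.imwrite(f"pics/{c}0.png",im[:,:,::-1]); np.save(f"{c}d.npy",d)
    print(c, viewer.calibration(c))
    for n in ("plate","bridge","reagent_bottle","marker","petri"):
        for r in viewer.trace(c,n):
            m=r["pixels"]; v,u=np.nonzero(m&(d>0))
            if len(u)<5: continue
            P=world(c,np.c_[u,v],d[v,u])
            print(n,round(r["score"],2),r["extent"],len(u),"med",np.median(P,0).round(3),"lo",np.percentile(P,2,0).round(3),"hi",np.percentile(P,98,0).round(3))
            if c=="top":
                top=P[P[:,2]>np.percentile(P[:,2],70)-.008][:,:2]
                print("   rect",cv2.minAreaRect((top*1000).astype(np.float32)))
E
```

```text
{'time_s': 0.0, 'q': array([-1.39509742e+00,  2.21203763e-01,  1.52758895e+00,  3.10461191e-05,
        1.39471730e+00, -1.26123069e-01]), 'joint_velocities': array([ 0.00123927, -0.00127362,  0.00064228,  0.00015502, -0.00011831,
       -0.00132559]), 'joint_torque': array([ 1.89312028e-03, -4.94603205e+01, -3.87373817e+01,  6.99973572e-02,
        5.73208078e-02, -1.56418605e-04]), 'ee_pos': array([ 0.18567811, -0.59617746,  0.24046281]), 'tcp_rot': array([ 2.05974282,  0.31521366, -2.05977818]), 'wrist_force': array([ 0.59694044, -0.84588447, -0.38417803]), 'torque': array([-0.01009701,  0.02923377,  0.01691264]), 'width': 1.0012776771155314}
top {'intrinsics': array([[516.82502435,   0.        , 313.16359251],
       [  0.        , 516.82502435, 209.35198666],
       [  0.        ,   0.        ,   1.        ]]), 'k1': -0.10137467747438768, 'R': array([[-0.0103616 , -0.99993088, -0.00555644],
       [-0.99173345,  0.01098707, -0.12784381],
       [ 0.12789602,  0.00418584, -0.99177875]]), 't': array([0.10461043, 0.56752248, 1.05876292])}
plate 0.85 [178.7, 149.9, 221.5, 196.6] 105
[... 1880 characters left out ...]
1, 264.7] 1186 med [0.652 0.355 0.008] lo [ 0.612  0.314 -0.002] hi [0.7   0.395 0.012]
bridge 0.93 [321.9, 170.9, 412.1, 243.6] 2775 med [ 0.536 -0.     0.02 ] lo [ 0.463 -0.081 -0.003] hi [0.629 0.061 0.055]
reagent_bottle 0.55 [327.3, 143.7, 343.6, 175.3] 408 med [ 0.691 -0.017  0.029] lo [ 0.68  -0.076 -0.002] hi [ 0.742 -0.005  0.061]
marker 0.62 [392.4, 232.9, 449.7, 253.3] 274 med [ 0.414 -0.028  0.006] lo [ 0.4   -0.093  0.001] hi [0.428 0.036 0.01 ]
petri 0.72 [278.9, 156.9, 308.6, 182.4] 595 med [0.721 0.074 0.027] lo [ 0.701  0.042 -0.001] hi [0.756 0.098 0.03 ]
petri 0.39 [320.8, 172.9, 410.9, 241.6] 2622 med [ 0.533 -0.     0.024] lo [ 0.463 -0.079 -0.002] hi [0.625 0.057 0.055]
```

View pics/top0.png

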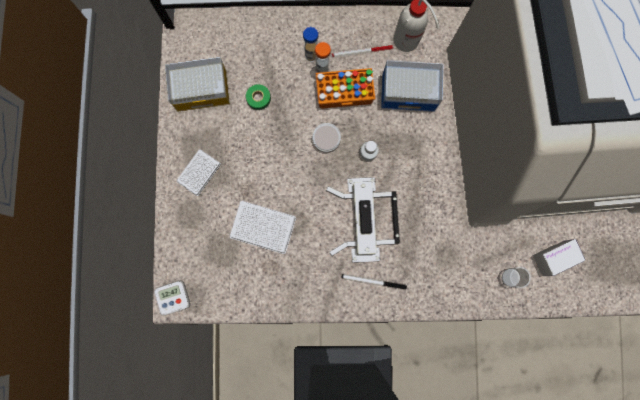

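View pics/scene0.png

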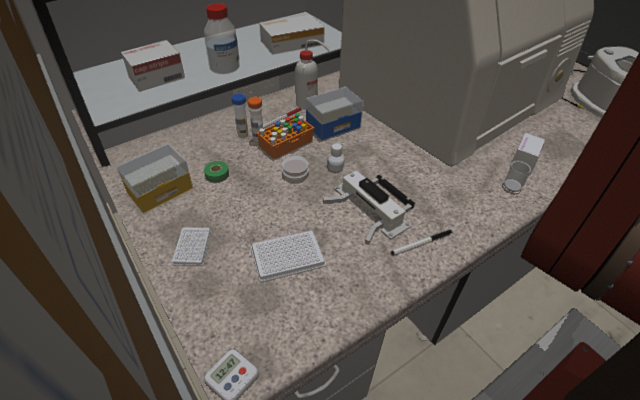

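```bash
cat >> h.py <<'E'
O=np.array([0.550,-0.0106]); TH=np.radians(2.29)   # bridge origin; angle of bridge y from world x
bx=np.array([np.sin(TH),-np.cos(TH)]); by=np.array([np.cos(TH),np.sin(TH)])
def b2w(x,y): return O+x*bx+y*by
def w2b(p): d=np.asarray(p)[...,:2]-O; return np.stack([d@bx,d@by],-1)
def plan(xy,z,ydir,name=""):
    s=bot.get_state(); M=R.from_rotvec(s["tcp_rot"]).as_matrix()
    x=np.array([0,0,-1.]); y=np.array([*ydir,0.])/np.linalg.norm(ydir)
    T=np.c_[x,y,np.cross(x,y)]
    d=np.array([*xy,z])-s["ee_pos"]
    print(name,"shift mm tool",(M.T@d*1000).round(1),"turn",R.from_matrix(M.T@T).as_rotvec().round(4),
          "| after-turn axes shift",(T.T@d*1000).round(1),"dist",np.linalg.norm(d).round(3))
E
python3 - <<'E'
from h import *
s=bot.get_state(); M=R.from_rotvec(s["tcp_rot"]).as_matrix(); print(M.round(3))
# bridge refinement
c="top"; im,d=viewer.get_image(c)
m=viewer.trace(c,"bridge")[0]["pixels"]; v,u=np.nonzero(m&(d>0)); P=world(c,np.c_[u,v],d[v,u]); B=w2b(P)
for lo,hi in((.036,.046),(.047,.06),(.006,.02)):
    k=(P[:,2]>lo)&(P[:,2]<hi); print(lo,k.sum(),np.percentile(B[k],[1,50,99],axis=0).round(4).tolist())
k=(P[:,2]>.036)&(P[:,2]<.046)
# beam edges slope
for sgn in(-1,1):
    ys=np.arange(-.065,.066,.01); e=[]
    for y in ys:
        q=B[k&(abs(B[:,1]-y)<.005)]; e.append((sgn*np.sort(sgn*q[:,0])[-3:]).mean())
    print("edge",sgn,np.polyfit(ys,e,1))
k=(P[:,2]<.02)&(B[:,0]>.055); print("stop",np.polyfit(B[k,1],B[k,0],1),B[k].mean(0))
for yd in (bx,-bx): plan(b2w(-.22,-.15),.15,yd,str(yd.round(2)))
p=[.5346,.2085]; print("plate",w2b(p))
E
```

```text
[[ 0.     0.297 -0.955]
 [-0.    -0.955 -0.297]
 [-1.     0.     0.   ]]
0.036 910 [[-0.0196, -0.0761], [-0.0023, -0.0049], [0.0196, 0.0754]]
0.047 398 [[-0.0119, -0.0414], [-0.0, 0.0006], [0.012, 0.0658]]
0.006 825 [[-0.0737, -0.0907], [0.0237, -0.0105], [0.0716, 0.0883]]
edge -1 [ 0.00166049 -0.0190528 ]
edge 1 [0.00558055 0.01868239]
stop [-0.00513121  0.0653286 ] [ 0.06533484 -0.00121663]
[ 0.04 -1.  ] shift mm tool [  91.6 -702.7 -434.1] turn [0.2618 0.     0.    ] | after-turn axes shift [  91.5 -791.1 -237.4] dist 0.831
[-0.04  1.  ] shift mm tool [  91.6 -702.7 -434.1] turn [-2.8798 -0.      0.    ] | after-turn axes shift [ 91.5 791.1 237.4] dist 0.831
plate [-0.21954037 -0.00663304]
```

Request:
step_arm:
  moves:
    - [87,[0,0,0],[0.0873,0,0]]
    - [87,[0,0,0],[0.0873,0,0]]
    - [87,[0,0,0],[0.0872,0,0]]
    - [87,[0,-36,-12.5],[0,0,0]]
    - [87,[0,-36,-12.5],[0,0,0]]
    - [87,[0,-36,-12.5],[0,0,0]]
    - [87,[0,-36,-12.5],[0,0,0]]
    - [87,[0,-36,-12.5],[0,0,0]]
    - [87,[0,-36,-12.5],[0,0,0]]
    - [87,[0,-36,-12.5],[0,0,0]]
    - [87,[0,-36,-12.5],[0,0,0]]
    - [87,[0,-36,-12.5],[0,0,0]]
    - [87,[0,-36,-12.5],[0,0,0]]
    - [87,[0,-36,-12.5],[0,0,0]]
    - [87,[0,-36,-12.5],[0,0,0]]
    - [87,[0,-36,-12.5],[0,0,0]]
    - [87,[0,-36,-12.5],[0,0,0]]
    - [87,[0,-36,-12.5],[0,0,0]]
    - [87,[0,-36,-12.5],[0,0,0]]
    - [87,[0,-36,-12.5],[0,0,0]]

```text
time_s: 2.37
ee_pos: [0.3739, 0.0252, 0.2421]
tcp_rot: [2.203, 0.044, -2.199]
wrist_force: [0.2, -0.3, 0.7]
width: 1.003
```

```bash
python3 - <<'E'
from h import *
plan(b2w(-.225,-.11),.10,bx); s=bot.get_state(); print(s["q"].round(2), s["time_s"],w2b(s["ee_pos"]))
E
```

```text
shift mm tool [ 142.1 -182.2  -64.3] turn [ 0.0001 -0.0019 -0.0005] | after-turn axes shift [ 142.1 -182.2  -64.6] dist 0.24
[-0.14 -0.43  2.12 -0.    1.45  1.39] 2.3667 [-0.04281765 -0.17457018]
```

Request:
step_arm:
  moves:
    - [87,[0,-30,-11],[0,0,0]]
    - [87,[0,-30,-11],[0,0,0]]
    - [87,[0,-30,-11],[0,0,0]]
    - [87,[0,-30,-11],[0,0,0]]
    - [87,[20,-30,-11],[0,0,0]]
    - [87,[30,-32,-10],[0,0,0]]
    - [87,[30,0,0],[0,0,0]]
    - [87,[30,0,0],[0,0,0]]
    - [87,[30,0,0],[0,0,0]]
    - [87,[30,0,0],[0,0,0]]
    - [87,[20,0,0],[0,0,0]]
    - [87,[15,0,0],[0,0,0]]
    - [87,[10,0,0],[0,0,0]]
    - [87,[0,0,0],[0,0,0]]
    - [87,[0,0,0],[0,0,0]]

```text
time_s: 3.62
ee_pos: [0.4307, 0.2053, 0.0289]
tcp_rot: [2.201, 0.044, -2.202]
wrist_force: [0.6, 0.6, 0.6]
width: 1.0
```

```bash
python3 - <<'E'
from h import *
s=bot.get_state(); print(s["ee_pos"],s["wrist_force"],w2b(s["ee_pos"]))
plan(b2w(-.225,-.11),.024,bx)
E
```

```text
[0.43070412 0.20532234 0.0288928 ] [0.56765041 0.57262271 0.5548232 ] [-0.22051665 -0.11057291]
 shift mm tool [ 4.9 -4.5 -0.6] turn [ 0.      0.0004 -0.0001] | after-turn axes shift [ 4.9 -4.5 -0.6] dist 0.007
```

Request:
step_arm:
  moves:
    - [87,[4.5,-4.5,0],[0,0,0]]
    - [87,[0,0,-7],[0,0,0]]
    - [87,[0,0,-7],[0,0,0]]
    - [87,[0,0,-6],[0,0,0]]
    - [87,[0,0,-5],[0,0,0]]
    - [87,[0,0,-3],[0,0,0]]
    - [87,[0,0,-3],[0,0,0]]
    - [87,[0,0,-3],[0,0,0]]
    - [87,[0,0,-3],[0,0,0]]
    - [87,[0,0,-3],[0,0,0]]
    - [87,[0,0,-3],[0,0,0]]
    - [87,[0,0,-3],[0,0,0]]
    - [87,[0,0,-3],[0,0,0]]
    - [87,[0,0,-3],[0,0,0]]
    - [87,[0,0,-2],[0,0,0]]
    - [87,[0,0,-1],[0,0,0]]
    - [87,[0,0,0],[0,0,0]]

```text
time_s: 5.03
ee_pos: [0.4857, 0.212, 0.0243]
tcp_rot: [2.202, 0.044, -2.201]
wrist_force: [0.4, 0.0, 0.3]
width: 1.0
```

```bash
cat >> h.py <<'E'
def plate(save=None):
    out=[]
    for c in ("top","scene"):
        im,d=viewer.get_image(c)
        if save: cv2.imwrite(f"pics/{c}_{save}.png",im[:,:,::-1])
        for r in viewer.trace(c,"plate"):
            m=r["pixels"]; v,u=np.nonzero(m&(d>0))
            if len(u)<50: continue
            P=world(c,np.c_[u,v],d[v,u]); P=P[(P[:,2]>.008)&(P[:,2]<.022)]
            if len(P)<50: continue
            B=w2b(P)*1000; med=np.median(B,0)
            if abs(med[1])>90: continue
            B=B[(abs(B-med)<85).all(1)]
            (cx,cy),(w,h),a=cv2.minAreaRect(B.astype(np.float32))
            if w<h: a-=90
            print(c,"plate b mm",round(cx,1),round(cy,1),"long",round(max(w,h),1),"short",round(min(w,h),1),"ang deg",round((a+90)%180-90,1),"score",round(r["score"],2),"n",len(B))
    s=bot.get_state(); print("t",s["time_s"],"tcp b",(w2b(s["ee_pos"])*1000).round(1),"z",s["ee_pos"][2].round(4),"F",s["wrist_force"].round(1))
E
python3 - <<'E'
from h import *
plate("1")
E
```

```text
top plate b mm -218.5 23.5 long 115.4 short 49.0 ang deg -11.6 score 0.71 n 441
scene plate b mm -228.2 -9.2 long 109.8 short 88.9 ang deg -33.9 score 0.76 n 136
t 5.2333 tcp b [-225.   -55.7] z 0.0242 F [ 0.1  0.3 -0.1]
```

View pics/scene_1.png

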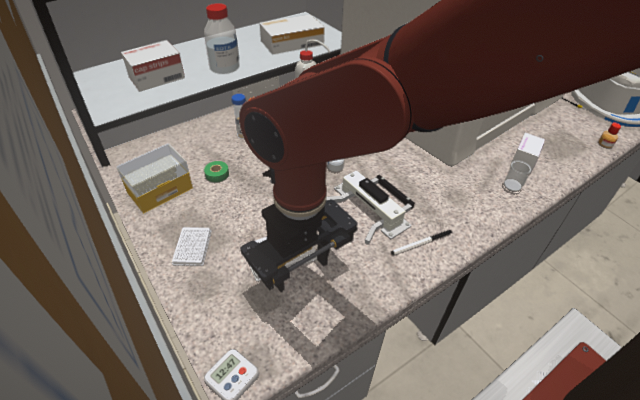

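Request:
step_arm:
  moves:
    - [87,[0,0,-2],[0,0,0]]
    - [87,[0,0,-1],[0,0,0]]
    - [87,[0,0,0],[0,0,0]]
    - [87,[0,0,10],[0,0,0]]
    - [87,[0,0,25],[0,0,0]]
    - [87,[-20,0,35],[0,0,0]]
    - [87,[-30,-20,20],[0,0,0]]
    - [87,[-20,-30,0],[0,0,0]]
    - [87,[0,-35,0],[0,0,0]]
    - [87,[0,-35,0],[0,0,0]]
    - [87,[0,0,0],[0,0,0]]

```text
time_s: 6.15
ee_pos: [0.3933, 0.3334, 0.0958]
tcp_rot: [2.205, 0.052, -2.198]
wrist_force: [-0.4, -0.3, 0.3]
width: 1.002
```

```bash
python3 - <<'E'
from h import *
plate("2")
E
```

```text
top plate b mm -228.4 10.3 long 124.4 short 84.0 ang deg -11.7 score 0.55 n 2120
top plate b mm 11.1 -6.7 long 169.4 short 123.3 ang deg 90.0 score 0.4 n 593
t 6.35 tcp b [-344.3 -143.5] z 0.0937 F [0.3 0.5 0.2]
```

View pics/top_2.png

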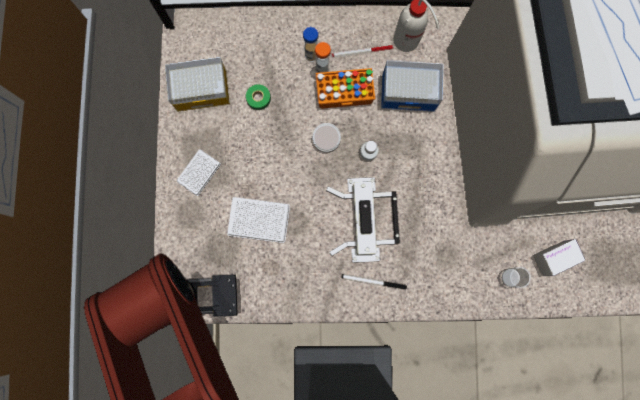

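Request:
step_arm:
  moves:
    - [50,[0,0,0],[-0.12,0,0]]
    - [50,[0,0,0],[-0.12,0,0]]
    - [50,[0,0,0],[-0.12,0,0]]
    - [50,[0,0,0],[-0.12,0,0]]
    - [50,[0,0,0],[-0.12,0,0]]
    - [50,[0,0,0],[-0.12,0,0]]
    - [50,[0,0,0],[-0.12,0,0]]
    - [50,[0,0,0],[-0.12,0,0]]
    - [50,[0,0,0],[-0.12,0,0]]
    - [50,[0,0,0],[-0.12,0,0]]
    - [50,[0,0,0],[-0.12,0,0]]
    - [50,[0,0,0],[-0.12,0,0]]
    - [50,[0,0,0],[-0.12,0,0]]
    - [50,[0,30,0],[-0.011,0,0]]
    - [50,[0,30,0],[0,0,0]]
    - [50,[0,30,0],[0,0,0]]
    - [50,[0,30,0],[0,0,0]]
    - [50,[0,20,0],[0,0,0]]
    - [50,[0,0,0],[0,0,0]]

```text
time_s: 7.93
ee_pos: [0.5376, 0.3316, 0.0944]
tcp_rot: [1.184, 1.224, -1.181]
wrist_force: [-0.5, -1.0, -0.2]
width: 0.573
```

```bash
python3 - <<'E'
from h import *
plate("3"); plan(b2w(-.332,.008),.024,by); print(bot.get_state()["width"]*87,bot.get_state()["q"].round(2))
E
```

```text
top plate b mm -228.4 10.0 long 125.2 short 83.2 ang deg -10.9 score 0.62 n 2113
scene plate b mm -230.1 11.1 long 123.5 short 82.4 ang deg -10.2 score 0.75 n 1633
t 8.1333 tcp b [-343.8   -3.9] z 0.0936 F [-0.1 -0.6 -0.5]
 shift mm tool [69.5 12.1 11.7] turn [-0.0006  0.0007  0.0021] | after-turn axes shift [69.6 11.9 11.8] dist 0.072
50.0565309146514 [0.43 0.37 1.64 0.   1.14 0.39]
```

Request:
step_arm:
  moves:
    - [50,[30,12,0],[0,0,0]]
    - [50,[25,0,0],[0,0,0]]
    - [50,[14.5,0,8],[0,0,0]]
    - [50,[0,0,8],[0,0,0]]
    - [50,[0,0,6],[0,0,0]]
    - [50,[0,0,5],[0,0,0]]
    - [50,[0,0,3],[0,0,0]]
    - [50,[0,0,3],[0,0,0]]
    - [50,[0,0,3],[0,0,0]]
    - [50,[0,0,3],[0,0,0]]
    - [50,[0,0,3],[0,0,0]]
    - [50,[0,0,3],[0,0,0]]
    - [50,[0,0,3],[0,0,0]]
    - [50,[0,0,3],[0,0,0]]
    - [50,[0,0,3],[0,0,0]]
    - [50,[0,0,3],[0,0,0]]
    - [50,[0,0,3],[0,0,0]]
    - [50,[0,0,2],[0,0,0]]
    - [50,[0,0,0],[0,0,0]]

```text
time_s: 9.72
ee_pos: [0.5481, 0.2718, 0.0247]
tcp_rot: [1.179, 1.228, -1.18]
wrist_force: [-0.5, -0.1, -0.6]
width: 0.577
```

```bash
python3 - <<'E'
from h import *
plate("4")
E
```

```text
top plate b mm -200.2 17.9 long 109.1 short 80.6 ang deg -2.5 score 0.93 n 1782
scene plate b mm -178.3 17.3 long 82.2 short 65.7 ang deg 87.4 score 0.59 n 947
t 9.9167 tcp b [-282.7    9.4] z 0.0248 F [-0.1  0.1 -0.2]
```

View pics/top_4.png

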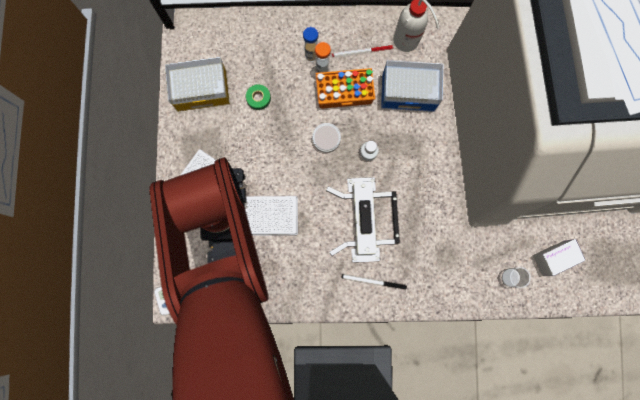

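Request:
step_arm:
  moves:
    - [50,[0,0,-12],[0,0,0]]
    - [50,[-25,0,-5],[0,0,0]]
    - [60,[-30,0,0],[0,0,0]]
    - [70,[-15,15,15],[0,0,0]]
    - [87,[0,22,20],[0.12,0,0]]
    - [87,[0,0,0],[0.12,0,0]]
    - [87,[0,0,0],[0.12,0,0]]
    - [87,[0,0,0],[0.12,0,0]]
    - [87,[0,0,0],[0.12,0,0]]
    - [87,[0,0,0],[0.12,0,0]]
    - [87,[0,0,0],[0.12,0,0]]
    - [87,[0,0,0],[0.12,0,0]]
    - [87,[0,0,0],[0.12,0,0]]
    - [87,[0,0,0],[0.12,0,0]]
    - [87,[0,0,0],[0.12,0,0]]
    - [87,[0,0,0],[0.12,0,0]]
    - [87,[0,0,0],[0.12,0,0]]
    - [87,[0,30,-30],[0.011,0,0]]
    - [87,[0,30,-30],[0,0,0]]
    - [87,[0,0,0],[0,0,0]]

```text
time_s: 11.58
ee_pos: [0.6522, 0.1958, 0.0956]
tcp_rot: [2.207, 0.039, -2.197]
wrist_force: [-0.9, 0.2, 0.5]
width: 0.998
```

```bash
python3 - <<'E'
from h import *
plate("5"); plan(b2w(-.205,.11),.024,bx); print(bot.get_state()["width"]*87,bot.get_state()["q"].round(2))
E
```

```text
scene plate b mm -207.5 19.2 long 124.5 short 83.2 ang deg -3.1 score 0.61 n 2111
t 11.7833 tcp b [-207.1  104.9] z 0.0943 F [ 0.3  0.6 -0.2]
 shift mm tool [70.3  2.1 -5.1] turn [0.0003 0.0012 0.0004] | after-turn axes shift [70.3  2.1 -5.1] dist 0.07
87.23835091663312 [0.18 0.47 1.49 0.   1.18 1.71]
```

Request:
step_arm:
  moves:
    - [87,[30,2,0],[0,0,0]]
    - [87,[25,0,0],[0,0,0]]
    - [87,[15,0,6],[0,0,0]]
    - [87,[0,0,8],[0,0,0]]
    - [87,[0,0,7],[0,0,0]]
    - [87,[0,0,5],[0,0,0]]
    - [87,[0,0,3],[0,0,0]]
    - [87,[0,0,3],[0,0,0]]
    - [87,[0,0,3],[0,0,0]]
    - [87,[0,0,3],[0,0,0]]
    - [87,[0,0,3],[0,0,0]]
    - [87,[0,0,3],[0,0,0]]
    - [87,[0,0,3],[0,0,0]]
    - [87,[0,0,3],[0,0,0]]
    - [87,[0,0,2],[0,0,0]]
    - [87,[0,0,0.5],[0,0,0]]
    - [87,[0,0,0],[0,0,0]]
    - [87,[0,0,-10],[0,0,0]]
    - [87,[0,0,-20],[0,0,0]]
    - [87,[-20,0,-20],[0,0,0]]

```text
time_s: 13.45
ee_pos: [0.6415, 0.1969, 0.0401]
tcp_rot: [2.191, 0.043, -2.21]
wrist_force: [-1.2, -0.8, -1.0]
width: 0.997
```

Request:
step_arm:
  moves:
    - [80,[-30,0,0],[0,0,0]]
    - [65,[-20,-10,0],[0,0,0]]
    - [50,[0,-30,0],[-0.12,0,0]]
    - [50,[0,0,0],[-0.12,0,0]]
    - [50,[0,0,0],[-0.12,0,0]]
    - [50,[0,0,0],[-0.12,0,0]]
    - [50,[0,0,0],[-0.12,0,0]]
    - [50,[0,0,0],[-0.12,0,0]]
    - [50,[0,0,0],[-0.12,0,0]]
    - [50,[0,0,0],[-0.12,0,0]]
    - [50,[0,0,0],[-0.12,0,0]]
    - [50,[0,0,0],[-0.12,0,0]]
    - [50,[0,0,0],[-0.12,0,0]]
    - [50,[0,0,0],[-0.12,0,0]]
    - [50,[0,0,0],[-0.12,0,0]]
    - [50,[0,-20,-30],[-0.011,0,0]]
    - [50,[0,-30,-30],[0,0,0]]
    - [50,[0,-30,-10],[0,0,0]]
    - [50,[0,-20,0],[0,0,0]]
    - [50,[0,0,0],[0,0,0]]

```text
time_s: 15.12
ee_pos: [0.5368, 0.304, 0.0935]
tcp_rot: [1.174, 1.232, -1.181]
wrist_force: [0.3, 0.3, -0.3]
width: 0.577
```

```bash
python3 - <<'E'
from h import *
plate("6"); plan(b2w(-.30,.0),.024,by); print(bot.get_state()["width"]*87)
E
```

```text
top plate b mm -204.1 -2.3 long 125.8 short 83.8 ang deg -0.5 score 0.83 n 2123
scene plate b mm -205.8 -2.6 long 124.7 short 82.6 ang deg 0.1 score 0.59 n 1811
t 15.3167 tcp b [-313.6    5.3] z 0.0952 F [ 0.3 -0.7 -0.8]
 shift mm tool [71.2 -5.4 13.6] turn [-0.0003 -0.0003 -0.0014] | after-turn axes shift [71.2 -5.3 13.6] dist 0.073
49.813429400081255
```

View pics/top_6.png

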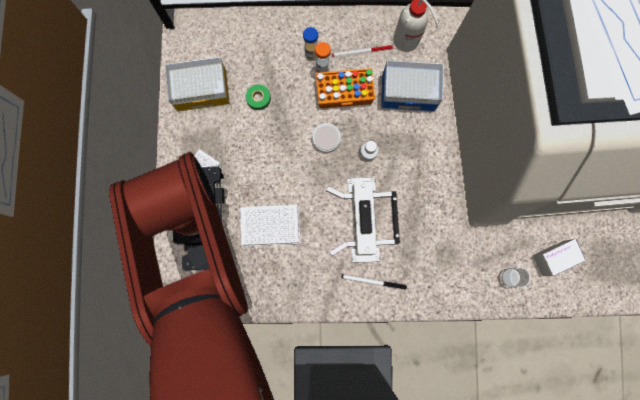

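Request:
step_arm:
  moves:
    - [50,[30,-7.5,0],[0,0,0]]
    - [50,[25,0,0],[0,0,0]]
    - [50,[16,0,6],[0,0,0]]
    - [50,[0,0,9],[0,0,0]]
    - [50,[0,0,8],[0,0,0]]
    - [50,[0,0,6],[0,0,0]]
    - [50,[0,0,4],[0,0,0]]
    - [50,[0,0,3],[0,0,0]]
    - [50,[0,0,3],[0,0,0]]
    - [50,[0,0.2,4],[0,0,0]]
    - [50,[0,0.2,4],[0,0,0]]
    - [50,[0,0.2,4],[0,0,0]]
    - [50,[0,0.2,4],[0,0,0]]
    - [50,[0,0.2,4],[0,0,0]]
    - [50,[0,0.2,4],[0,0,0]]
    - [50,[0,0.2,4],[0,0,0]]
    - [50,[0,0.2,4],[0,0,0]]
    - [50,[0,0.2,4],[0,0,0]]
    - [50,[0,0.2,4],[0,0,0]]
    - [50,[0,0,3],[0,0,0]]

```text
time_s: 16.98
ee_pos: [0.5393, 0.2204, 0.0237]
tcp_rot: [1.18, 1.228, -1.18]
wrist_force: [-0.4, -0.0, 1.0]
width: 0.573
```

Request:
step_arm:
  moves:
    - [50,[0,0,4],[0,0,0]]
    - [50,[0,0,4],[0,0,0]]
    - [50,[0,0,4],[0,0,0]]
    - [50,[0,0,4],[0,0,0]]
    - [50,[0,0,4],[0,0,0]]
    - [50,[0,0,2],[0,0,0]]
    - [50,[0,0,0],[0,0,0]]

```text
time_s: 17.57
ee_pos: [0.5401, 0.1984, 0.0237]
tcp_rot: [1.18, 1.228, -1.18]
wrist_force: [0.4, 0.1, 0.3]
width: 0.572
```

```bash
python3 - <<'E'
from h import *
plate("7")
E
```

```text
top plate b mm -114.5 -2.3 long 86.3 short 81.8 ang deg 1.0 score 0.7 n 1424
scene plate b mm -99.7 -1.6 long 82.3 short 53.2 ang deg 87.9 score 0.63 n 651
t 17.7667 tcp b [-209.9   -1.5] z 0.0237 F [0.  0.  0.4]
```

View pics/top_7.png

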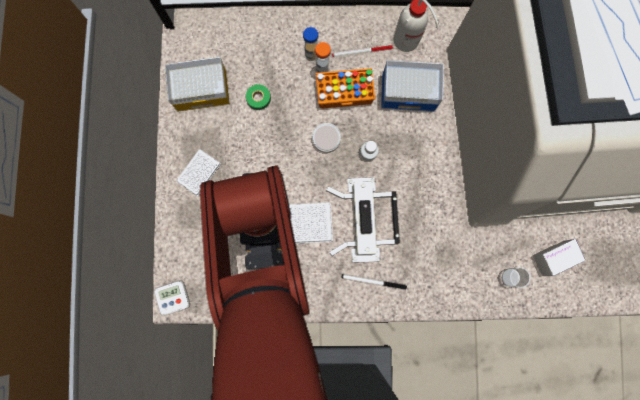

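Request:
step_arm:
  moves:
    - [50,[0,0,3],[0,0,0]]
    - [50,[0,0.2,4],[0,0,0]]
    - [50,[0,0.2,4],[0,0,0]]
    - [50,[0,0.2,4],[0,0,0]]
    - [50,[0,0.2,4],[0,0,0]]
    - [50,[0,0.2,4],[0,0,0]]
    - [50,[0,0.2,4],[0,0,0]]
    - [50,[0,0.2,4],[0,0,0]]
    - [50,[0,0.2,4],[0,0,0]]
    - [50,[0,0,4],[0,0,0]]
    - [50,[0,0,4],[0,0,0]]
    - [50,[0,0,4],[0,0,0]]
    - [50,[0,0,4],[0,0,0]]

```text
time_s: 18.85
ee_pos: [0.5438, 0.1477, 0.0238]
tcp_rot: [1.18, 1.228, -1.18]
wrist_force: [-0.4, 0.4, 0.7]
width: 0.572
```

Request:
step_arm:
  moves:
    - [50,[0,0,4],[0,0,0]]
    - [50,[0,0,4],[0,0,0]]
    - [50,[0,0,4],[0,0,0]]
    - [50,[0,0,4],[0,0,0]]
    - [50,[0,0,4],[0,0,0]]
    - [50,[0,0,4],[0,0,0]]
    - [50,[0,0,4],[0,0,0]]
    - [50,[0,0,4],[0,0,0]]
    - [50,[0,0,4],[0,0,0]]
    - [50,[0,0,4],[0,0,0]]
    - [50,[0,0,4],[0,0,0]]
    - [50,[0,0,4],[0,0,0]]
    - [50,[0,0,3],[0,0,0]]
    - [50,[0,0,2],[0,0,0]]
    - [50,[0,0,0],[0,0,0]]

```text
time_s: 20.1
ee_pos: [0.5459, 0.0946, 0.0237]
tcp_rot: [1.18, 1.228, -1.18]
wrist_force: [-0.7, -0.3, 0.6]
width: 0.574
```

```bash
python3 - <<'E'
from h import *
plate("8")
E
```

```text
top plate b mm -13.6 -2.0 long 93.6 short 77.9 ang deg 0.2 score 0.56 n 239
t 20.3 tcp b [-1.059e+02  1.000e-01] z 0.0237 F [-0.1  0.   0.5]
```

View pics/top_8.png

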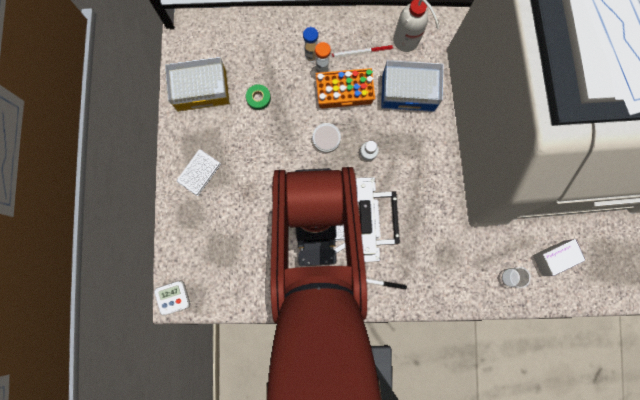

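Request:
step_arm:
  moves:
    - [50,[0,0,3],[0,0,0]]
    - [50,[0,0,4],[0,0,0]]
    - [50,[0,0,4],[0,0,0]]
    - [50,[0,0,4],[0,0,0]]
    - [50,[0,0,4],[0,0,0]]
    - [50,[0,0,3],[0,0,0]]
    - [50,[0,0,2],[0,0,0]]
    - [50,[0,0,2],[0,0,0]]
    - [50,[0,0,1],[0,0,0]]
    - [50,[0,0,0],[0,0,0]]

```text
time_s: 21.13
ee_pos: [0.547, 0.0679, 0.0238]
tcp_rot: [1.18, 1.228, -1.18]
wrist_force: [-0.1, -0.5, 0.2]
width: 0.575
```

Request:
step_arm:
  moves:
    - [50,[0,0,0.5],[0,0,0]]
    - [50,[0,0,0.5],[0,0,0]]
    - [50,[0,0,0.5],[0,0,0]]
    - [50,[0,0,0.5],[0,0,0]]
    - [50,[0,0,0],[0,0,0]]

```text
time_s: 21.55
ee_pos: [0.5471, 0.0661, 0.0238]
tcp_rot: [1.18, 1.228, -1.179]
wrist_force: [0.9, 1.1, 1.6]
width: 0.577
```

Request:
step_arm:
  moves:
    - [50,[0,0,0.5],[0,0,0]]
    - [50,[0,0,0.5],[0,0,0]]
    - [50,[0,0,0.5],[0,0,0]]
    - [50,[0,0,0],[0,0,0]]

```text
time_s: 21.88
ee_pos: [0.5472, 0.0646, 0.0238]
tcp_rot: [1.18, 1.228, -1.18]
wrist_force: [1.0, -0.5, -0.2]
width: 0.576
```

```bash
python3 - <<'E'
from h import *
plate("9")
E
```

```text
top plate b mm 18.7 0.1 long 82.7 short 79.1 ang deg -1.5 score 0.83 n 390
scene plate b mm 51.8 -0.5 long 80.1 short 20.8 ang deg 87.0 score 0.58 n 173
t 22.0833 tcp b [-75.2   0.1] z 0.0237 F [ 0.1  0.2 -0.9]
```

Request:
step_arm:
  moves:
    - [50,[0,0,0.5],[0,0,0]]
    - [50,[0,0,0.5],[0,0,0]]
    - [50,[0,0,0.5],[0,0,0]]
    - [50,[0,0,0],[0,0,0]]

```text
time_s: 22.42
ee_pos: [0.5473, 0.0641, 0.0238]
tcp_rot: [1.181, 1.229, -1.179]
wrist_force: [1.0, 5.3, -0.6]
width: 0.574
```

Request:
step_arm:
  moves:
    - [50,[0,0,0.5],[0,0,0]]
    - [50,[0,0,0.5],[0,0,0]]
    - [50,[0,0,0],[0,0,0]]

```text
time_s: 22.67
ee_pos: [0.5474, 0.0639, 0.0239]
tcp_rot: [1.183, 1.229, -1.178]
wrist_force: [0.5, 9.4, -0.2]
width: 0.577
```

Request:
step_arm:
  moves:
    - [50,[0,0,-2],[0,0,0]]
    - [50,[0,0,-5],[0,0,0]]
    - [50,[0,0,-15],[0,0,0]]
    - [50,[0,0,-30],[0,0,0]]
    - [50,[-15,0,-30],[0,0,0]]
    - [50,[-30,0,-30],[0,0,0]]
    - [50,[-30,0,-30],[0,0,0]]
    - [50,[-30,0,-30],[0,0,0]]
    - [50,[-20,0,0],[0,0,0]]
    - [50,[0,0,0],[0,0,0]]
    - [50,[0,0,0],[0,0,0]]

```text
time_s: 23.58
ee_pos: [0.5413, 0.233, 0.1487]
tcp_rot: [1.18, 1.226, -1.176]
wrist_force: [-0.7, 0.5, -0.9]
width: 0.574
```

```bash
python3 - <<'E'
from h import *
plate("10")
im,d=viewer.get_image("top")
for n in ("reagent_bottle","marker","petri"):
    for r in viewer.trace("top",n)[:1]:
        v,u=np.nonzero(r["pixels"]&(d>0)); print(n,np.median(world("top",np.c_[u,v],d[v,u]),0).round(3))
a=cv2.imread("pics/top_10.png")[160:280,300:420]; b=cv2.imread("pics/scene_10.png")[150:270,290:440]
cv2.imwrite("pics/crop10.png",np.hstack([cv2.resize(a,(400,400)),cv2.resize(b,(400,400))]))
# plate rear/front edges from depth around the lane
v,u=np.mgrid[150:290,280:430]; v=v.ravel();u=u.ravel();k=d[v,u]>0;P=world("top",np.c_[u,v][k],d[v,u][k]);B=w2b(P)*1000
k=(P[:,2]>.008)&(P[:,2]<.022)&(abs(B[:,1])<38)&(B[:,0]<-22)&(B[:,0]>-110); print("rear x",np.percentile(B[k,0],[0,2,50]).round(1),k.sum())
for y in(-30,-15,0,15,30):
    q=B[k&(abs(B[:,1]-y)<6)]; print(y,q[:,0].min().round(1),end=" ")
E
```

```text
top plate b mm -1.0 -1.1 long 125.0 short 83.5 ang deg -1.8 score 0.71 n 1365
scene plate b mm -5.1 -4.0 long 116.2 short 90.7 ang deg -0.3 score 0.96 n 824
t 23.7833 tcp b [-242.2   -1. ] z 0.1452 F [-0.8 -0.7  0.6]
reagent_bottle [ 0.692 -0.022  0.034]
marker [ 0.542 -0.011  0.037]
petri [0.728 0.069 0.03 ]
rear x [-104.7  -61.3  -42.2] 647
-30 -104.7 -15 -61.2 0 -62.2 15 -61.6 30 -61.0
```

View pics/crop10.png

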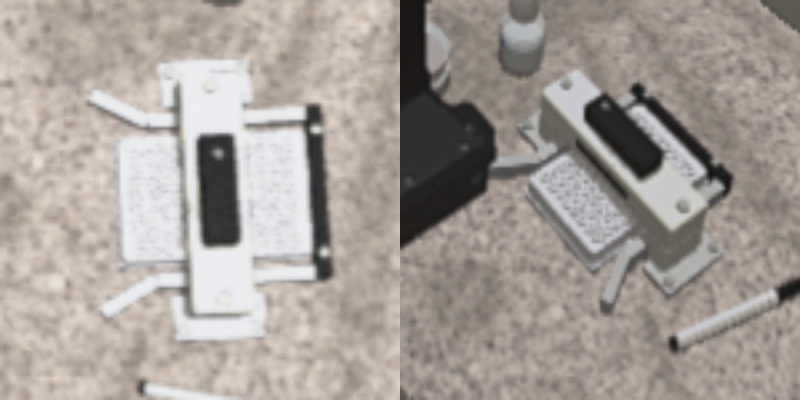

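```bash
python3 -c "
from rig import bot
print(bot.sign_off())"
```

```text
the job is handed in; nothing more can be done
None
```

I pushed the plate flat along the worktop, under the beam and up against the stop bar, then took the hand away and handed the job in at about 24 s of the 64 s allowed.

I first squared the plate to the lane with three two-finger pushes on its sides and rear. I then pushed it straight home until the wrist force rose to about 9 N at the stop.

**Plate position:** the last top view put the plate at x -1 mm, y -1 mm, turned about -1.8° (limit 4°). The picture shows it against the bar. The rear edge sits around -61 to -62 mm where it could be read cleanly. One reading, at y -30, gave an implausible -105 mm; I ignored it.

**Second camera:** the scene view disagreed, giving x -5 mm, y -4 mm at -0.3°. Its view of the plate is partly blocked by the bridge, so I trusted the top view.

**Bystanders:** the bottle and petri dishes measured within 1 mm of their starts. The last network reading for the marker landed on the bridge instead, so I checked the marker only by eye. It was still lying in its place, and the hand never went near it.

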